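# Put the condiment caddy back in order

### The job

The four things on the condiment caddy were put back in each other's places: seat each one fully down in the insert that was cut for it, so that the caddy holds all four. Every insert is taken at the start, so the empty cutting board is there to set something aside on the way; keep everything upright throughout.

Things in the scene. Friction and masses are not known exactly. Their poses are not given: they have to be found in the camera images.
- caddy: Fixed steel tray, 108 x 408 mm, rim 14 mm high, with a low bar handle at each end, carrying four wooden inserts in a row. Origin: centre of its underside, on the worktop. x: across the row, pointing away from the robot; y: along the row. The row stands roughly crosswise in front of the robot. The inserts are 100 mm apart, at y = -150, -50, 50 and 150 mm of the caddy, in an order that changes.
- pepper_well: Fixed insert for the small shaker: dark walnut block 98 x 98 x 30 mm with the narrowest round well, 43 mm across. Origin: centre of its underside, 3 mm above the worktop, axes parallel to the caddy's. In all four inserts the well is central, 24 mm deep, with a 3 mm bevel round its mouth; cork-lined floor 6 mm, block top 30 mm above the origin.
- jar_well: Fixed insert for the jar: like the others, with a round well 56 mm across. Origin: centre of its underside; well floor 6 mm, block top 30 mm above it. Axes parallel to the caddy's.
- carton_well: Fixed insert for the carton: like the others, with a rectangular well, 50 mm along x by 68 mm along y. Origin: centre of its underside; well floor 6 mm, block top 30 mm above it. Axes parallel to the caddy's.
- canister_well: Fixed insert for the canister: like the others, with the widest round well, 82 mm across. Origin: centre of its underside; well floor 6 mm, block top 30 mm above it. Axes parallel to the caddy's.
- shaker: Loose small pepper shaker, cream with a red cap, 35 mm across and 88 mm high, solid to touch up to 74 mm; about 150 g. Origin: centre of its underside, z up. At the start it stands loosely, off centre, in the 56 mm round well, which is the jar's. Grip it round the body 50 to 65 mm above its origin.
- jar: Loose round clear jar with a black cap and a green and white band, 47 mm across and 92 mm high, solid to touch up to 87 mm; about 200 g. Origin: centre of its underside, z up. At the start it stands loosely, off centre, in the widest round well. Grip it round the body 50 to 70 mm above its origin. (Ignore any like it on the wall rack.)
- carton: Loose upright carton, white and blue, 40 mm along its x, 58 along its y, 86 high; about 200 g. Origin: centre of its underside, z up. At the start it is perched, a little turned, on top of the insert with the narrowest well, which it does not fit. Grip it across the 40 mm (fingers closing along its x), 50 to 70 mm above its origin; in its well its x lies along the caddy's x, either way round.
- canister: Loose round blue canister, fixed wooden lid, 74 mm across; lid top 72 mm and top of the knob 90 mm above its origin; about 500 g. Origin: centre of its underside, z up. At the start it is perched on top of the insert with the rectangular well, which it does not fit. Take it by the knob, 20 mm across and 18 mm high, from above. (Ignore the like one standing far back on the left.)
- board: Fixed wooden cutting board lying empty on the worktop to the right of the caddy, 200 x 300 mm and 21 mm thick: the free spot. Origin: centre of its underside, on the worktop; its 200 mm side is its x, its 300 mm side its y; the long side points away from the robot.
There are look-alikes about, which are no part of the job. What is shaped like the carton but orange or purple is not meant.

How it is judged:
At the end, for the whole second after the job is handed in: The shaker, the jar, the carton and the canister each stand upright (within 0.12 rad) and at rest in their own wells: within 10 mm of the well's centre, bottoms within 5 mm of the well's floor (horizontal distance between shaker and pepper_well below 0.01 m and z of shaker in the frame of pepper_well below 0.011 m and angle between each of shaker, jar, carton, canister's own z axis and vertical below 0.12 rad and linear speed of each of shaker, jar, carton, canister below 0.02 m/s and horizontal distance between jar and jar_well below 0.01 m and z of jar in the frame of jar_well below 0.011 m and horizontal distance between carton and carton_well below 0.01 m and z of carton in the frame of carton_well below 0.011 m and horizontal distance between canister and canister_well below 0.01 m and z of canister in the frame of canister_well below 0.011 m); the robot touches nothing.
It fails at once if something is tipped over (tilted more than 0.6 rad) (angle between any of shaker, jar, carton, canister's own z axis and vertical above 0.6 rad).
It also fails if it takes over 128 s, if anything falls off the work surface, if the arm or the gripper's body presses on something with over 40 N, if the wrist force passes 120 N, or if a joint passes its speed limit or range.

### The arm

A 6-joint arm with a two-finger parallel gripper is mounted at the origin on a cart in front of the work surface, level with it; the furniture and walls round the work are solid. World frame = base frame: x ahead of the robot, y to its left, z up, the work surface at z = 0. Lengths are in m, angles in rad, forces in N, time in s.
With the tool pointing down it reaches from about 0.375 to 0.975 m from the base axis. Payload 3.8 kg.
Tool frame: the origin (TCP) lies at the very end of the fingers, on their centre line; the grasp point (between the pads) lies 19 mm behind it; z points along the fingers, y is the line along which they close (so a half turn about z gives the same grasp; the last joint's range is limited). The gripper opens to 85 mm and grips with 20 to 120 N. Pads are 22 mm wide; open, the fingers measure 114 mm over their backs; the gripper's body (76 mm by 85 mm) begins 54 mm behind the grasp point. The pads swing forward as they close: fully open they stand 13 mm farther back than shut.
Start: joints at [1.2, 0.264, 1.604, -0, 1.274, -0.037], TCP at [0.221, 0.638, 0.231] pointing down, gripper open.
Joint ranges: [-2.63, 2.63], [-0.94, 2.18], [0.31, 2.57], [-1.31, 4.45], [0, 2.66], [-2.55, 2.55]. Speed limits (rad/s): [2.57, 2.57, 3.14, 3.14, 3.14, 3.14].

### API

Orientations are given as a rotation vector (axis times angle).
In Python, from workcell import read_state, read_camera, calibration, finish_job gives the robot as it stands.
- The arm moves only by the tool step_arm, never from a script. Its argument "commands" is a list of rows, each an object of numbers: "fingers": the gripper's target within -1 to 1 (shut at 1, half-way at 0, fully open at -1); "dx", "dy", "dz": the shift along the tool's x, y, z in m; "roll": the turn about the tool's z in degrees. In form: [{"fingers": .., "dx": .., "dy": .., "dz": .., "roll": ..}, ...]. A call has 1 to 8 rows; each row is the pose to reach, as a shift and turn from the pose commanded when the call began, along the tool's axes at that moment; what a row does not reach only later rows make up. A row lasts 1/8 s, in which the tool goes at most 62.5 mm and 10.7 degrees, less where a joint would pass 70% of its speed; a pose out of reach is approached as far as the arm can. A call with a gripper value outside its range is refused whole. The fingers move at their own pace and stop on an object; "squeeze" is the grip in N (left out, the last holds). Time passes only in rows, so rows that repeat a pose let the fingers close. It gives the time, the measured TCP pose, the force, the opening and the grip force at its end, in the units of the state.
- read_state(): the state, without advancing time (a new reading comes with each control period).
- read_camera(name): name is "scene" or "top"; returns (picture, depth): 384x512x3 uint8, blue, green, red; 384x512 float32, m along the optical axis (not along the pixel's ray), 0 where there is no reading.
- calibration(name): a dict with "intrinsics" (3x3 intrinsics, pixels), "world_to_cam" (4x4, takes a point from world to camera coordinates). Camera axes: x right, y up, looking along -z (the intrinsics and any distortion apply to the point x, -y, -z); pixel columns grow to the right and rows downward; lengths in m; the calibration is good to about 2 mm. A picture is of the moment at which its call begins. calibration takes no time and is no camera call.
- finish_job(): hands the job in; it is judged then, once.
The state is a dict: "time": time; "q": joint angles; "joint_vel": joint speeds; "joint_torque": joint torques, N m; "tool_pos": TCP position; "tcp_rot": TCP orientation; "wrist_force": force on the tool from outside, world axes, zero at the start; "torque": the same for the moment, N m; "width": opening from 0.0 (shut) to 1.0 (fully open); "grip_force": force on a finger pad.
Only numpy, scipy, OpenCV 4.12 (cv2) and the standard library are available. Lean on these libraries where they do the work, as an engineer would, in place of code of your own. Each camera call takes 0.05 s, during which the arm holds its last target. There are 200 camera calls.

## Working session

There is one attempt and no reset: what is moved stays moved. The work goes in short steps, Python scripts to look and compute and a tool call to move; the robot and the scene stay as the last step left them, time stands still between calls to the robot, and variables do not carry over. Pictures are saved under pics/ and viewed, at most 14 in all, crops included, and the job is handed in when it is done.

Besides the shell and the picture viewer there is one more tool, called after "Emit:" as name(argument=value, ...) on one line, values as JSON. step_arm: Moves the arm, as the interface text tells. Its arguments: {"type":"object","properties":{"commands":{"type":"array","items":{"type":"object","properties":{"fingers":{"type":"number"},"dx":{"type":"number"},"dy":{"type":"number"},"dz":{"type":"number"},"roll":{"type":"number"}}}},"squeeze":{"type":"number"}},"required":["commands"]}

```bash
mkdir -p pics; ls; python3 - <<'E'
from workcell import *
import cv2,numpy as np
np.set_printoptions(precision=4,suppress=True)
s=read_state();print(s)
for n in("scene","top"):
    p,d=read_camera(n);cv2.imwrite(f"pics/{n}0.png",p);np.save(f"pics/{n}0.npy",d)
    c=calibration(n);print(n,c)
E
```

```text
pics
{'time': 0.0, 'q': array([ 1.2001,  0.2647,  1.6054,  0.    ,  1.2737, -0.0369]), 'joint_vel': array([-0.0021,  0.0006,  0.0026, -0.0001, -0.0012, -0.0014]), 'joint_torque': array([  0.0004, -51.5126, -36.7317,  -0.    ,   0.013 ,   0.    ]), 'tool_pos': array([0.2209, 0.6371, 0.23  ]), 'tcp_rot': array([-0.5219, -3.0975,  0.0034]), 'wrist_force': array([0.5636, 0.5522, 0.4932]), 'torque': array([0.0222, 0.0619, 0.0235]), 'grip_force': 0.0, 'width': 0.9974050028738665}
scene {'intrinsics': array([[402.7513,   0.    , 259.4175],
       [  0.    , 402.7513, 192.9184],
       [  0.    ,   0.    ,   1.    ]]), 'world_to_cam': array([[ 0.6316, -0.7753, -0.0014, -0.4071],
       [ 0.4497,  0.3649,  0.8153, -0.2894],
       [-0.6316, -0.5156,  0.5791, -0.5828],
       [ 0.    ,  0.    ,  0.    ,  1.    ]])}
top {'intrinsics': array([[392.4218,   0.    , 260.8151],
       [  0.    , 392.4218, 190.6209],
       [  0.    ,   0.    ,   1.    ]]), 'world_to_cam': array([[ 0.0236, -0.9997,  0.0061, -0.0162],
       [ 0.9785,  0.0244,  0.2049, -0.6006],
       [-0.205 ,  0.0011,  0.9788, -0.9158],
       [ 0.    ,  0.    ,  0.    ,  1.    ]])}
```

View pics/scene0.png

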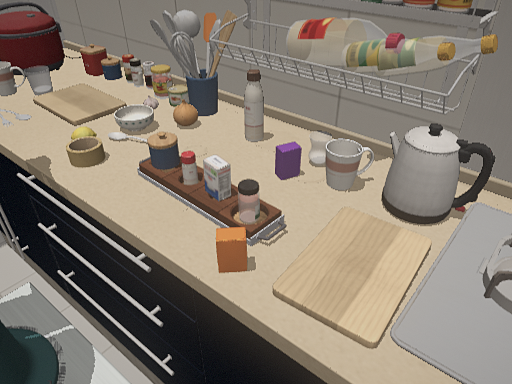

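View pics/top0.png

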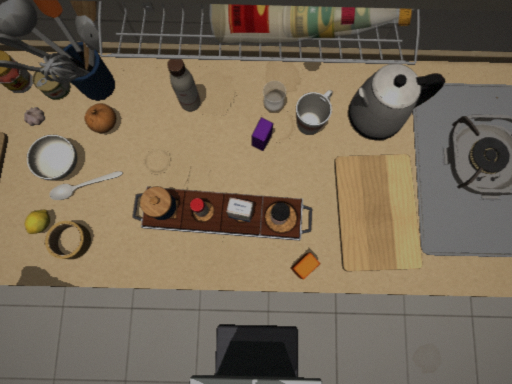

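The scene shows the row left to right: canister, shaker, carton, jar. The board is on the right. The lookalikes are an orange box at scene (232,250), a purple box at (288,160), and far-left blue and rack items. The four to handle are the ones on the caddy: in the top view the canister is at (158,203), shaker (200,207), carton (239,208) and jar (282,215). Next I measure them.

```bash
cat > h.py <<'E'
from workcell import *
import cv2,numpy as np
np.set_printoptions(precision=4,suppress=True)
def cloud(n,d):
    c=calibration(n);K=c["intrinsics"];T=np.linalg.inv(c["world_to_cam"])
    v,u=np.mgrid[:384,:512]
    P=np.dstack([(u-K[0,2])/K[0,0]*d,-(v-K[1,2])/K[1,1]*d,-d])
    W=P@T[:3,:3].T+T[:3,3];W[d<=0]=np.nan
    return W
def ray(n,uv,z):
    c=calibration(n);K=c["intrinsics"];T=np.linalg.inv(c["world_to_cam"])
    uv=np.atleast_2d(uv).astype(float)
    r=np.c_[(uv[:,0]-K[0,2])/K[0,0],-(uv[:,1]-K[1,2])/K[1,1],-np.ones(len(uv))]@T[:3,:3].T
    o=T[:3,3];return o+r*((z-o[2])/r[:,2])[:,None]
def proj(n,P):
    c=calibration(n);K=c["intrinsics"];T=c["world_to_cam"]
    p=np.atleast_2d(P)@T[:3,:3].T+T[:3,3];return np.c_[K[0,2]+K[0,0]*p[:,0]/-p[:,2],K[1,2]+K[1,1]*p[:,1]/p[:,2]]
E
python3 - <<'E'
from h import *
p=cv2.imread("pics/top0.png");d=np.load("pics/top0.npy");W=cloud("top",d)
print("table z",np.nanmedian(W[250:280,100:280,2]))
reg=np.zeros((384,512),bool);reg[180:248,125:320]=1
m=reg&(abs(W[...,2]-.033)<.006)&(p[...,2].astype(int)<140)
r=cv2.minAreaRect(W[m][:,:2].astype(np.float32));print("blocks",r)
# height-map tops
for n,(u,v) in dict(can=(158,203),shk=(200,207),car=(239,208),jar=(282,215)).items():
    w=W[v-16:v+17,u-16:u+17].reshape(-1,3);zt=np.nanpercentile(w[:,2],99)
    t=w[w[:,2]>zt-.012];print(n,zt,len(t),t[:,:2].mean(0),cv2.minAreaRect(t[:,:2].astype(np.float32)))
b=(abs(W[...,2]-.021)<.006);b[:,:325]=0;b[:,425:]=0;b[:145]=0;b[280:]=0
print("board",cv2.minAreaRect(W[b][:,:2].astype(np.float32)))
crop=cv2.resize(p[175:250,125:320],None,fx=4,fy=4,interpolation=cv2.INTER_CUBIC);cv2.imwrite("pics/crop0.png",crop)
E
```

```text
table z 0.00017040054472072796
blocks ((0.5504088997840881, 0.09530749917030334), (0.44568368792533875, 0.09890076518058777), 86.95683288574219)
can 0.12120212960953139 60 [0.5612 0.2493] ((0.5574593544006348, 0.2546440362930298), (0.030818890780210495, 0.04014786705374718), 3.780508518218994)
shk 0.09964500796179504 157 [0.5559 0.1508] ((0.5561399459838867, 0.15049685537815094), (0.03170201554894447, 0.031269583851099014), 3.6951053142547607)
car 0.12107522952060437 379 [0.5493 0.0482] ((0.5498815774917603, 0.048266276717185974), (0.0553353875875473, 0.03656011447310448), 78.96510314941406)
jar 0.10379406121819103 276 [ 0.5445 -0.0473] ((0.5449095964431763, -0.04710257425904274), (0.04205407202243805, 0.04236629605293274), 45.78459167480469)
board ((0.5656643509864807, -0.3024362027645111), (0.3004831373691559, 0.20191052556037903), 3.339111566543579)
```

View pics/crop0.png

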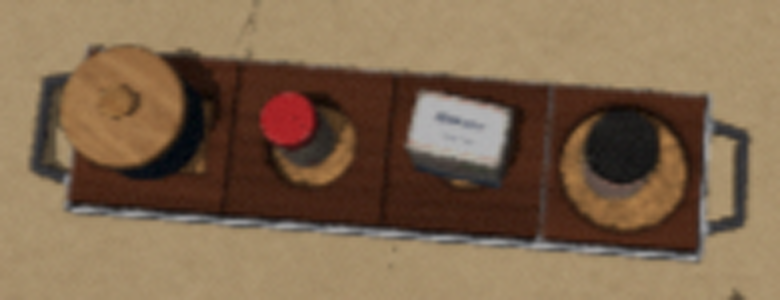

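The crop confirms the four: wooden lid with knob at left, red cap, white carton, black cap at right in the widest well. I'll refine the caddy pose and the canister knob position.

```bash
python3 - <<'E'
from h import *
p=cv2.imread("pics/top0.png").astype(int);d=np.load("pics/top0.npy");W=cloud("top",d)
reg=np.zeros((384,512),bool);reg[180:248,125:320]=1
m=reg&(abs(W[...,2]-.033)<.005)&(p[...,2]<140)&(p[...,2]>1.5*p[...,0])
m=cv2.morphologyEx(m.astype(np.uint8),cv2.MORPH_OPEN,np.ones((3,3)))>0
uv=np.argwhere(m)[:,::-1];X=ray("top",uv,.033)[:,:2]
print(len(X));r=cv2.minAreaRect(X.astype(np.float32));print(r)
yaw=np.deg2rad(r[2]-90) if r[1][0]>r[1][1] else np.deg2rad(r[2])
ax=np.array([-np.sin(yaw),np.cos(yaw)]);ac=np.array([np.cos(yaw),np.sin(yaw)])
s=(X-r[0])@ax;a=(X-r[0])@ac
es=[(s[abs(a-k)<.003].min(),s[abs(a-k)<.003].max()) for k in np.arange(-.04,.041,.01)]
ea=[(a[abs(s-k)<.004].min(),a[abs(s-k)<.004].max()) for k in np.arange(-.18,.181,.02)]
es=np.array(es);ea=np.array(ea);print("ends",np.median(es,0),"sides",np.median(ea,0));print(es,ea)
c=np.array(r[0])+ax*np.median(es,0).mean()+ac*np.median(ea,0).mean()
print("caddy",c,np.rad2deg(yaw))
for n,k in dict(canister_well=-.15,pepper_well=-.05,jar_well=.05,carton_well=.15).items(): print(n,c+k*ax)
# canister: lid circle at z=.105, knob
z=W[...,2];mm=reg&(abs(z-.105)<.006);mm[:,:130]=0;mm[:,185:]=0;mm[:,182:]=0
q=ray("top",np.argwhere(mm)[:,::-1],.105)[:,:2].astype(np.float32);print("lid",len(q),cv2.minEnclosingCircle(q))
k=reg&(z>.114);k[:,180:]=0
q=ray("top",np.argwhere(k)[:,::-1],.123)[:,:2];print("knob",len(q),q.mean(0),np.ptp(q,0))
E
```

```text
3233
((0.5501172542572021, 0.09621334075927734), (0.3960927724838257, 0.0985245406627655), 86.85678100585938)
ends [-0.1969  0.1311] sides [-0.0482  0.0479]
[[-0.1964  0.1977]
 [-0.1958  0.1973]
 [-0.1978  0.198 ]
 [-0.1972  0.1158]
 [-0.1966  0.1145]
 [-0.196   0.1158]
 [-0.1979  0.1142]
 [-0.1973  0.1311]
 [-0.1969  0.1426]] [[-0.048   0.0473]
 [-0.0471  0.0482]
 [-0.0487  0.0488]
 [-0.0478  0.0476]
 [-0.0487  0.0487]
 [-0.0484  0.0471]
 [-0.0473  0.0481]
 [-0.0489  0.0491]
 [-0.048   0.0474]
 [-0.0471  0.0486]
 [-0.0487  0.047 ]
 [-0.0478  0.0479]
 [-0.0489  0.0489]
 [-0.0484  0.0475]
 [-0.0475  0.0485]
 [-0.0487  0.049 ]
 [-0.0482  0.0478]
 [-0.0471 -0.032 ]
 [-0.0487 -0.0256]]
caddy [0.5482 0.0634] -3.143218994140625
canister_well [ 0.54   -0.0864]
pepper_well [0.5454 0.0134]
jar_well [0.5509 0.1133]
carton_well [0.5564 0.2131]
lid 699 ((0.5607122182846069, 0.2477598935365677), 0.03709046170115471)
knob 54 [0.5606 0.2473] [0.0167 0.0187]
```

```bash
cat >> h.py <<'E'
from scipy.spatial.transform import Rotation as Ro
def go(x,y,z,yaw=-3.14):
    "yaw: world direction (deg) of tool y"
    s=read_state();R=Ro.from_rotvec(s["tcp_rot"]).as_matrix()
    cy=np.degrees(np.arctan2(R[1,1],R[0,1]));dl=R.T@(np.array([x,y,z])-s["tool_pos"])
    print(f"t={s['time']:.2f} pos",s["tool_pos"],f"yaw {cy:.2f} tilt {np.degrees(np.arccos(-R[2,2])):.2f} w {s['width']:.3f} grip {s['grip_force']:.1f} -> d",dl,f"roll {(cy-yaw+180)%360-180:.2f}")
E
python3 -c "
from h import *
go(.5447,-.0472,.2)"
```

```text
t=0.10 pos [0.2209 0.6371 0.2301] yaw 70.87 tilt 0.12 w 1.001 grip 0.0 -> d [-0.5301 -0.5404  0.0311] roll 74.01
```

Emit:
step_arm(commands=[{"dx": -0.53, "dy": -0.54, "dz": 0.0, "roll": 74, "fingers": -1}, {"dx": -0.53, "dy": -0.54, "dz": 0.0, "roll": 74, "fingers": -1}, {"dx": -0.53, "dy": -0.54, "dz": 0.0, "roll": 74, "fingers": -1}, {"dx": -0.53, "dy": -0.54, "dz": 0.0, "roll": 74, "fingers": -1}, {"dx": -0.53, "dy": -0.54, "dz": 0.0, "roll": 74, "fingers": -1}, {"dx": -0.53, "dy": -0.54, "dz": 0.0, "roll": 74, "fingers": -1}, {"dx": -0.53, "dy": -0.54, "dz": 0.0, "roll": 74, "fingers": -1}, {"dx": -0.53, "dy": -0.54, "dz": 0.0, "roll": 74, "fingers": -1}], squeeze=40)

```text
time: 1.1
tool_pos: [0.4354, 0.1839, 0.2311]
tcp_rot: [2.282, 2.159, 0.0]
wrist_force: [0.6, 0.6, 0.4]
width: 1.0
grip_force: 0.0
```

```bash
python3 -c "
from h import *
go(.5447,-.0472,.2)"
```

```text
t=1.10 pos [0.4354 0.1839 0.2311] yaw -3.19 tilt 0.01 w 1.000 grip 0.0 -> d [-0.2247  0.122   0.0311] roll -0.05
```

Emit:
step_arm(commands=[{"dx": -0.22, "dy": 0.122, "dz": 0.03}, {"dx": -0.22, "dy": 0.122, "dz": 0.03}, {"dx": -0.22, "dy": 0.122, "dz": 0.03}, {"dx": -0.22, "dy": 0.122, "dz": 0.03}, {"dx": -0.22, "dy": 0.122, "dz": 0.03}, {"dx": -0.22, "dy": 0.122, "dz": 0.03}, {"dx": -0.22, "dy": 0.122, "dz": 0.03}, {"dx": -0.22, "dy": 0.122, "dz": 0.03}])

```text
invalid input
```

```bash
python3 - <<'E'
from h import *
go(.5447,-.0472,.2)
p,d=read_camera("top");q,e=read_camera("scene")
cv2.imwrite("pics/both1.png",np.hstack([p[130:320,100:420],q[60:250,100:420]]))
E
```

```text
t=1.10 pos [0.4354 0.1839 0.2311] yaw -3.19 tilt 0.01 w 1.000 grip 0.0 -> d [-0.2247  0.122   0.0311] roll -0.05
```

View pics/both1.png

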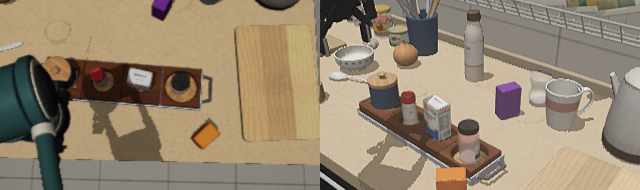

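All keys must be present in each row. The picture shows the arm still over the left part of the caddy, with nothing disturbed.

Emit:
step_arm(commands=[{"dx": -0.22, "dy": 0.122, "dz": 0.03, "roll": 0, "fingers": -1}, {"dx": -0.22, "dy": 0.122, "dz": 0.03, "roll": 0, "fingers": -1}, {"dx": -0.22, "dy": 0.122, "dz": 0.03, "roll": 0, "fingers": -1}, {"dx": -0.22, "dy": 0.122, "dz": 0.03, "roll": 0, "fingers": -1}, {"dx": -0.22, "dy": 0.122, "dz": 0.03, "roll": 0, "fingers": -1}, {"dx": -0.22, "dy": 0.122, "dz": 0.03, "roll": 0, "fingers": -1}], squeeze=40)

```text
time: 1.95
tool_pos: [0.5445, -0.0398, 0.2006]
tcp_rot: [-2.281, -2.158, 0.001]
wrist_force: [0.6, 0.8, -0.5]
width: 0.997
grip_force: 0.0
```

```bash
python3 - <<'E'
from h import *
go(.5447,-.0472,.048)
E
```

```text
t=1.95 pos [ 0.5445 -0.0398  0.2006] yaw -3.17 tilt 0.11 w 0.997 grip 0.0 -> d [-0.0075  0.0009  0.1526] roll -0.03
```

Emit:
step_arm(commands=[{"dx": -0.0075, "dy": 0.001, "dz": 0.05, "roll": 0, "fingers": -1}, {"dx": -0.0075, "dy": 0.001, "dz": 0.1, "roll": 0, "fingers": -1}, {"dx": -0.0075, "dy": 0.001, "dz": 0.14, "roll": 0, "fingers": -1}, {"dx": -0.0075, "dy": 0.001, "dz": 0.152, "roll": 0, "fingers": -1}, {"dx": -0.0075, "dy": 0.001, "dz": 0.152, "roll": 0, "fingers": 1}, {"dx": -0.0075, "dy": 0.001, "dz": 0.152, "roll": 0, "fingers": 1}, {"dx": -0.0075, "dy": 0.001, "dz": 0.152, "roll": 0, "fingers": 1}, {"dx": -0.0075, "dy": 0.001, "dz": 0.152, "roll": 0, "fingers": 1}], squeeze=40)

```text
time: 2.95
tool_pos: [0.5471, -0.048, 0.0517]
tcp_rot: [2.28, 2.158, 0.004]
wrist_force: [-2.1, 1.6, 6.6]
width: 0.541
grip_force: 40.3
```

```bash
python3 - <<'E'
from h import *
go(.5447,-.0472,.13)
p,d=read_camera("top");q,e=read_camera("scene")
cv2.imwrite("pics/both2.png",cv2.resize(np.hstack([p[170:270,200:330],q[150:250,180:310]]),None,fx=3,fy=3))
E
```

```text
t=2.95 pos [ 0.5471 -0.048   0.0517] yaw -3.14 tilt 0.19 w 0.541 grip 40.3 -> d [ 0.0007 -0.0022 -0.0784] roll -0.00
```

View pics/both2.png

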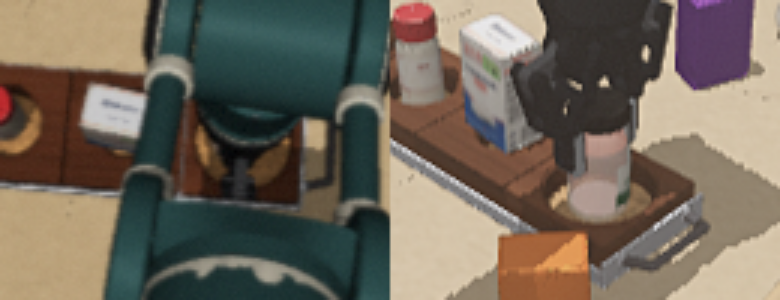

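The jar is in the grip (46 mm measured against 47 mm). I'll lift it and carry it to the board.

Emit:
step_arm(commands=[{"dx": 0, "dy": 0, "dz": -0.03, "roll": 0, "fingers": 1}, {"dx": 0, "dy": 0, "dz": -0.07, "roll": 0, "fingers": 1}, {"dx": -0.04, "dy": 0, "dz": -0.08, "roll": 0, "fingers": 1}, {"dx": -0.09, "dy": 0, "dz": -0.08, "roll": 0, "fingers": 1}, {"dx": -0.14, "dy": 0, "dz": -0.08, "roll": 0, "fingers": 1}, {"dx": -0.19, "dy": 0, "dz": -0.08, "roll": 0, "fingers": 1}, {"dx": -0.21, "dy": 0, "dz": -0.08, "roll": 0, "fingers": 1}, {"dx": -0.21, "dy": 0, "dz": -0.08, "roll": 0, "fingers": 1}], squeeze=40)

```text
time: 4.05
tool_pos: [0.5341, -0.259, 0.1296]
tcp_rot: [2.284, 2.157, 0.001]
wrist_force: [0.8, -0.1, -1.6]
width: 0.539
grip_force: 41.3
```

```bash
python3 - <<'E'
from h import *
go(.54,-.26,.0655)
p,d=read_camera("top");q,e=read_camera("scene")
cv2.imwrite("pics/both3.png",np.hstack([p[130:320,100:420],q[120:310,190:510]]))
E
```

```text
t=4.05 pos [ 0.5341 -0.259   0.1296] yaw -3.28 tilt 0.04 w 0.539 grip 41.3 -> d [-0.0007  0.0059  0.0641] roll -0.14
```

View pics/both3.png

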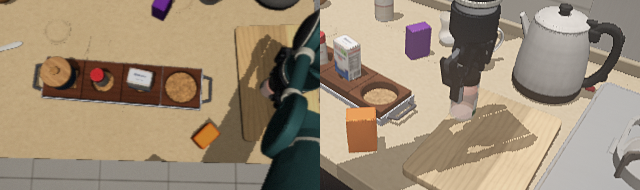

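The jar is held upright over the board and the widest well is now empty. I'll set the jar down.

Emit:
step_arm(commands=[{"dx": 0, "dy": 0.006, "dz": 0.04, "roll": 0, "fingers": 1}, {"dx": 0, "dy": 0.006, "dz": 0.055, "roll": 0, "fingers": 1}, {"dx": 0, "dy": 0.006, "dz": 0.062, "roll": 0, "fingers": 1}, {"dx": 0, "dy": 0.006, "dz": 0.064, "roll": 0, "fingers": 1}, {"dx": 0, "dy": 0.006, "dz": 0.0645, "roll": 0, "fingers": 1}, {"dx": 0, "dy": 0.006, "dz": 0.0645, "roll": 0, "fingers": -1}, {"dx": 0, "dy": 0.006, "dz": 0.0645, "roll": 0, "fingers": -1}, {"dx": 0, "dy": 0.006, "dz": 0.0645, "roll": 0, "fingers": -1}], squeeze=40)

```text
time: 5.15
tool_pos: [0.5405, -0.2583, 0.0654]
tcp_rot: [2.281, 2.159, 0.001]
wrist_force: [-1.1, 0.3, -0.5]
width: 1.002
grip_force: 0.0
```

```bash
python3 - <<'E'
from h import *
go(.5606,.2475,.2)
p,d=read_camera("top")
g=p[170:250,250:320].astype(int);W=cloud("top",d)
m=np.zeros((384,512),np.uint8);u=proj("top",[.5419,-.0535,.009])[0].astype(int);print(u)
pi=p.astype(int);m=((pi[...,2]>115)&(pi[...,2]<230)).astype(np.uint8)
sel=np.zeros_like(m);cv2.circle(sel,tuple(int(i) for i in u),20,1,-1);m&=sel
n,l,st,ce=cv2.connectedComponentsWithStats(m);k=1+st[1:,4].argmax()
ct=max(cv2.findContours((l==k).astype(np.uint8),0,2)[0],key=cv2.contourArea)
print(st[k],"ellipse",cv2.fitEllipse(ct),"floor pt",ray("top",cv2.fitEllipse(ct)[0],.009), "mouth",ray("top",cv2.fitEllipse(ct)[0],.033))
E
```

```text
t=5.15 pos [ 0.5405 -0.2583  0.0654] yaw -3.13 tilt 0.06 w 1.002 grip 0.0 -> d [ 0.5061 -0.0075 -0.1348] roll 0.01
[280 217]
[265 203  31  29 710] ellipse ((280.44805908203125, 216.82980346679688), (28.173477172851562, 30.54532241821289), 117.71336364746094) floor pt [[ 0.5438 -0.0543  0.009 ]] mouth [[ 0.5404 -0.053   0.033 ]]
```

Emit:
step_arm(commands=[{"dx": 0, "dy": 0, "dz": -0.05, "roll": 0, "fingers": -1}, {"dx": 0, "dy": 0, "dz": -0.1, "roll": 0, "fingers": -1}, {"dx": 0.04, "dy": 0, "dz": -0.13, "roll": 0, "fingers": -1}, {"dx": 0.1, "dy": -0.007, "dz": -0.13, "roll": 0, "fingers": -1}, {"dx": 0.16, "dy": -0.007, "dz": -0.13, "roll": 0, "fingers": -1}, {"dx": 0.22, "dy": -0.007, "dz": -0.13, "roll": 0, "fingers": -1}, {"dx": 0.28, "dy": -0.007, "dz": -0.13, "roll": 0, "fingers": -1}, {"dx": 0.34, "dy": -0.007, "dz": -0.13, "roll": 0, "fingers": -1}], squeeze=80)

```text
time: 6.2
tool_pos: [0.5516, 0.0837, 0.1952]
tcp_rot: [2.281, 2.159, 0.001]
wrist_force: [0.4, 0.1, 0.1]
width: 0.999
grip_force: 0.0
```

```bash
python3 - <<'E'
from h import *
go(.5606,.2475,.18)
E
```

```text
t=6.20 pos [0.5516 0.0837 0.1952] yaw -3.13 tilt 0.05 w 0.999 grip 0.0 -> d [0.1641 0.     0.0152] roll 0.01
```

Emit:
step_arm(commands=[{"dx": 0.06, "dy": 0, "dz": 0.015, "roll": 0, "fingers": -1}, {"dx": 0.12, "dy": 0, "dz": 0.015, "roll": 0, "fingers": -1}, {"dx": 0.164, "dy": 0, "dz": 0.015, "roll": 0, "fingers": -1}, {"dx": 0.164, "dy": 0, "dz": 0.015, "roll": 0, "fingers": -1}, {"dx": 0.164, "dy": 0, "dz": 0.015, "roll": 0, "fingers": -1}], squeeze=80)

```text
time: 6.82
tool_pos: [0.5604, 0.2453, 0.1796]
tcp_rot: [2.28, 2.161, -0.001]
wrist_force: [-0.4, -0.5, 0.2]
width: 1.003
grip_force: 0.0
```

```bash
python3 - <<'E'
from h import *
go(.5606,.2475,.107)
E
```

```text
t=6.83 pos [0.5604 0.2453 0.1796] yaw -3.08 tilt 0.04 w 1.003 grip 0.0 -> d [0.0023 0.0001 0.0726] roll 0.06
```

Emit:
step_arm(commands=[{"dx": 0.002, "dy": 0, "dz": 0.04, "roll": 0, "fingers": -1}, {"dx": 0.002, "dy": 0, "dz": 0.065, "roll": 0, "fingers": -1}, {"dx": 0.002, "dy": 0, "dz": 0.0725, "roll": 0, "fingers": 0}, {"dx": 0.002, "dy": 0, "dz": 0.0725, "roll": 0, "fingers": 1}, {"dx": 0.002, "dy": 0, "dz": 0.0725, "roll": 0, "fingers": 1}, {"dx": 0.002, "dy": 0, "dz": 0.0725, "roll": 0, "fingers": 1}, {"dx": 0.002, "dy": 0, "dz": 0.0725, "roll": 0, "fingers": 1}, {"dx": 0.002, "dy": 0, "dz": 0.0725, "roll": 0, "fingers": 1}], squeeze=80)

```text
time: 7.82
tool_pos: [0.5612, 0.2479, 0.1091]
tcp_rot: [2.28, 2.16, 0.002]
wrist_force: [-2.9, -1.7, 6.0]
width: 0.164
grip_force: 78.1
```

```bash
python3 - <<'E'
from h import *
go(.5606,.2475,.107)
E
```

```text
t=7.83 pos [0.5612 0.2479 0.1091] yaw -3.11 tilt 0.09 w 0.164 grip 78.1 -> d [-0.0005 -0.0006  0.0021] roll 0.03
```

Emit:
step_arm(commands=[{"dx": 0, "dy": 0, "dz": -0.01, "roll": 0, "fingers": 1}, {"dx": 0, "dy": 0, "dz": -0.025, "roll": 0, "fingers": 1}, {"dx": 0, "dy": 0, "dz": -0.04, "roll": 0, "fingers": 1}, {"dx": 0, "dy": 0, "dz": -0.04, "roll": 0, "fingers": 1}], squeeze=80)

```text
time: 8.32
tool_pos: [0.5623, 0.2482, 0.1497]
tcp_rot: [2.28, 2.159, 0.007]
wrist_force: [0.3, 0.2, -5.4]
width: 0.16
grip_force: 78.5
```

```bash
python3 - <<'E'
from h import *
go(.5606,.2475,.225); print(read_state()["wrist_force"])
q,e=read_camera("scene");u=proj("scene",[.56,.248,.11])[0].astype(int);print(u)
cv2.imwrite("pics/s4.png",cv2.resize(q[u[1]-60:u[1]+90,u[0]-70:u[0]+150],None,fx=3,fy=3))
E
```

```text
t=8.32 pos [0.5623 0.2482 0.1497] yaw -3.12 tilt 0.26 w 0.160 grip 78.5 -> d [-0.0007 -0.0014 -0.0753] roll 0.02
[ 0.2994  0.1617 -5.386 ]
[160 135]
```

View pics/s4.png

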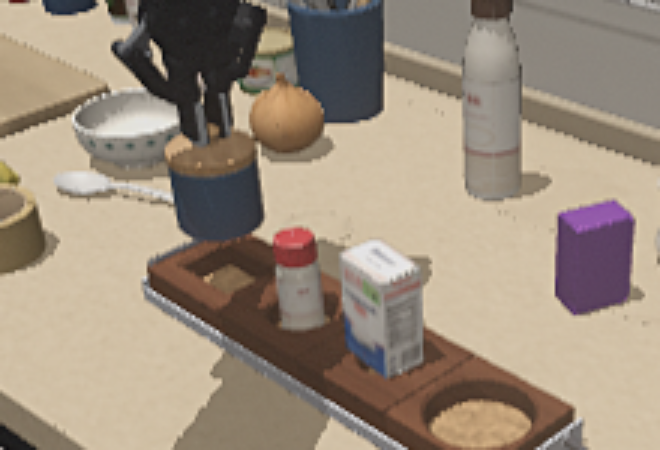

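The canister is lifted and upright, and the rectangular well beneath it is exposed. I'll carry it high over the shaker and carton.

Emit:
step_arm(commands=[{"dx": 0, "dy": 0, "dz": -0.04, "roll": 0, "fingers": 1}, {"dx": 0, "dy": 0, "dz": -0.077, "roll": 0, "fingers": 1}, {"dx": -0.01, "dy": 0, "dz": -0.077, "roll": 0, "fingers": 1}, {"dx": -0.05, "dy": 0, "dz": -0.077, "roll": 0, "fingers": 1}, {"dx": -0.1, "dy": -0.001, "dz": -0.077, "roll": 0, "fingers": 1}, {"dx": -0.15, "dy": -0.002, "dz": -0.077, "roll": 0, "fingers": 1}, {"dx": -0.2, "dy": -0.002, "dz": -0.077, "roll": 0, "fingers": 1}, {"dx": -0.25, "dy": -0.002, "dz": -0.077, "roll": 0, "fingers": 1}], squeeze=80)

```text
time: 9.38
tool_pos: [0.5429, -0.004, 0.2212]
tcp_rot: [-2.279, -2.158, 0.005]
wrist_force: [1.5, 0.1, -5.7]
width: 0.167
grip_force: 79.0
```

Emit:
step_arm(commands=[{"dx": -0.03, "dy": -0.001, "dz": 0, "roll": 0, "fingers": 1}, {"dx": -0.05, "dy": -0.001, "dz": 0, "roll": 0, "fingers": 1}, {"dx": -0.053, "dy": -0.001, "dz": 0, "roll": 0, "fingers": 1}, {"dx": -0.053, "dy": -0.001, "dz": 0, "roll": 0, "fingers": 1}, {"dx": -0.053, "dy": -0.001, "dz": 0, "roll": 0, "fingers": 1}], squeeze=80)

```text
time: 10.0
tool_pos: [0.5413, -0.0537, 0.2241]
tcp_rot: [-2.279, -2.161, -0.0]
wrist_force: [-0.6, 0.3, -4.6]
width: 0.163
grip_force: 79.0
```

```bash
python3 - <<'E'
from h import *
go(.5419,-.0535,.0871); print(read_state()["wrist_force"])
E
```

```text
t=10.00 pos [ 0.5413 -0.0537  0.2241] yaw -3.05 tilt 0.03 w 0.163 grip 79.0 -> d [0.0001 0.0006 0.137 ] roll 0.09
[-0.5791  0.2792 -4.5599]
```

Emit:
step_arm(commands=[{"dx": 0, "dy": 0.0005, "dz": 0.05, "roll": 0, "fingers": 1}, {"dx": 0, "dy": 0.0005, "dz": 0.09, "roll": 0, "fingers": 1}, {"dx": 0, "dy": 0.0005, "dz": 0.11, "roll": 0, "fingers": 1}, {"dx": 0, "dy": 0.0005, "dz": 0.118, "roll": 0, "fingers": 1}, {"dx": 0, "dy": 0.0005, "dz": 0.124, "roll": 0, "fingers": 1}, {"dx": 0, "dy": 0.0005, "dz": 0.13, "roll": 0, "fingers": 1}, {"dx": 0, "dy": 0.0005, "dz": 0.136, "roll": 0, "fingers": 1}, {"dx": 0, "dy": 0.0005, "dz": 0.138, "roll": 0, "fingers": 1}], squeeze=80)

```text
time: 11.0
tool_pos: [0.5416, -0.0549, 0.0862]
tcp_rot: [-2.281, -2.16, 0.0]
wrist_force: [-0.0, -0.2, -5.7]
width: 0.162
grip_force: 79.0
```

```bash
python3 - <<'E'
from h import *
go(.5419,-.0535,.0855); print(read_state()["wrist_force"])
q,e=read_camera("scene");u=proj("scene",[.54,-.053,.06])[0].astype(int)
cv2.imwrite("pics/s5.png",cv2.resize(q[u[1]-70:u[1]+50,u[0]-80:u[0]+70],None,fx=4,fy=4))
E
```

```text
t=11.00 pos [ 0.5416 -0.0549  0.0862] yaw -3.13 tilt 0.00 w 0.162 grip 79.0 -> d [0.0014 0.0002 0.0007] roll 0.01
[-0.0284 -0.1949 -5.6583]
```

View pics/s5.png

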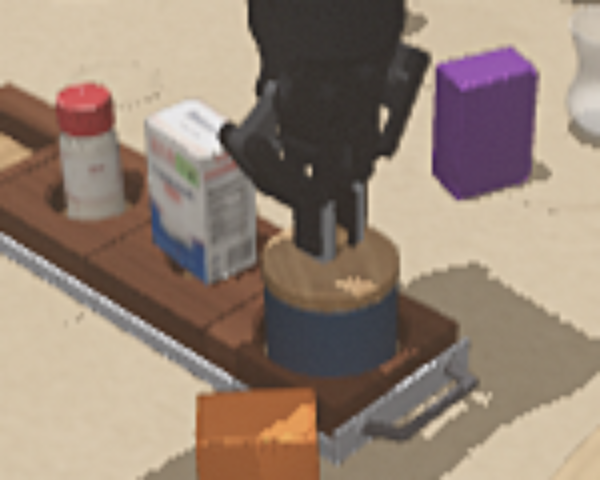

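The canister is in the round well, just off the floor. I'll lower it the last bit, release, and go up.

Emit:
step_arm(commands=[{"dx": 0.001, "dy": 0, "dz": 0.002, "roll": 0, "fingers": 1}, {"dx": 0.001, "dy": 0, "dz": 0.002, "roll": 0, "fingers": 1}, {"dx": 0.001, "dy": 0, "dz": 0.002, "roll": 0, "fingers": -1}, {"dx": 0.001, "dy": 0, "dz": 0.002, "roll": 0, "fingers": -1}, {"dx": 0.001, "dy": 0, "dz": 0.002, "roll": 0, "fingers": -1}, {"dx": 0.001, "dy": 0, "dz": -0.05, "roll": 0, "fingers": -1}, {"dx": 0.001, "dy": 0, "dz": -0.1, "roll": 0, "fingers": -1}, {"dx": 0.001, "dy": 0, "dz": -0.12, "roll": 0, "fingers": -1}], squeeze=40)

```text
time: 12.05
tool_pos: [0.544, -0.054, 0.2105]
tcp_rot: [2.277, 2.157, 0.007]
wrist_force: [0.2, -0.1, -0.0]
width: 1.001
grip_force: 0.0
```

```bash
python3 - <<'E'
from h import *
go(.5499,.0483,.19,-11)
E
```

```text
t=12.05 pos [ 0.544  -0.054   0.2105] yaw -3.12 tilt 0.38 w 1.001 grip 0.0 -> d [0.1025 0.0002 0.0204] roll 7.88
```

Emit:
step_arm(commands=[{"dx": 0.05, "dy": 0, "dz": 0.015, "roll": 4, "fingers": -1}, {"dx": 0.1, "dy": 0, "dz": 0.018, "roll": 8, "fingers": -1}, {"dx": 0.1025, "dy": 0, "dz": 0.018, "roll": 8, "fingers": -1}, {"dx": 0.1025, "dy": 0, "dz": 0.018, "roll": 8, "fingers": -1}, {"dx": 0.1025, "dy": 0, "dz": 0.018, "roll": 8, "fingers": -1}], squeeze=40)

```text
time: 12.68
tool_pos: [0.5475, 0.0476, 0.1884]
tcp_rot: [2.427, 1.995, -0.0]
wrist_force: [-0.9, -1.0, 0.7]
width: 0.997
grip_force: 0.0
```

```bash
python3 - <<'E'
from h import *
go(.5499,.0483,.073,-11)
p,d=read_camera("top");W=cloud("top",d);z=W[...,2]
u=proj("top",[.5419,-.0535,.081])[0].astype(int);w=W[u[1]-16:u[1]+17,u[0]-16:u[0]+17].reshape(-1,3);m=abs(w[:,2]-.081)<.006
print("lid z",np.nanmedian(w[m,2]),m.sum(),cv2.minEnclosingCircle(w[m,:2].astype(np.float32)))
E
```

```text
t=12.68 pos [0.5475 0.0476 0.1884] yaw -11.16 tilt 0.03 w 0.997 grip 0.0 -> d [0.0012 0.0022 0.1154] roll -0.16
lid z 0.08132693228070914 588 ((0.5419119596481323, -0.05309527739882469), 0.03683310002088547)
```

The canister is seated: lid at z 0.081 and centred on the well. Next is the carton.

Emit:
step_arm(commands=[{"dx": 0.001, "dy": 0.002, "dz": 0.05, "roll": 0, "fingers": -1}, {"dx": 0.001, "dy": 0.002, "dz": 0.09, "roll": 0, "fingers": -1}, {"dx": 0.001, "dy": 0.002, "dz": 0.11, "roll": 0, "fingers": -1}, {"dx": 0.001, "dy": 0.002, "dz": 0.115, "roll": 0, "fingers": 0}, {"dx": 0.001, "dy": 0.002, "dz": 0.115, "roll": 0, "fingers": 1}, {"dx": 0.001, "dy": 0.002, "dz": 0.115, "roll": 0, "fingers": 1}, {"dx": 0.001, "dy": 0.002, "dz": 0.115, "roll": 0, "fingers": 1}, {"dx": 0.001, "dy": 0.002, "dz": 0.115, "roll": 0, "fingers": 1}], squeeze=40)

```text
time: 13.72
tool_pos: [0.5506, 0.049, 0.0746]
tcp_rot: [2.425, 1.995, 0.003]
wrist_force: [-1.3, -2.2, 3.8]
width: 0.459
grip_force: 46.2
```

Emit:
step_arm(commands=[{"dx": 0, "dy": 0, "dz": -0.03, "roll": 0, "fingers": 1}, {"dx": 0, "dy": 0, "dz": -0.06, "roll": 0, "fingers": 1}, {"dx": 0, "dy": 0, "dz": -0.09, "roll": 0, "fingers": 1}, {"dx": 0, "dy": 0, "dz": -0.1, "roll": 0, "fingers": 1}, {"dx": 0, "dy": 0, "dz": -0.1, "roll": 0, "fingers": 1}], squeeze=40)

```text
time: 14.35
tool_pos: [0.5496, 0.0493, 0.1734]
tcp_rot: [2.426, 1.996, 0.001]
wrist_force: [-0.1, 0.6, -3.1]
width: 0.462
grip_force: 45.6
```

```bash
python3 - <<'E'
from h import *
go(.5583,.2461,.172); print(read_state()["wrist_force"])
E
```

```text
t=14.35 pos [0.5496 0.0493 0.1734] yaw -11.12 tilt 0.05 w 0.462 grip 45.6 -> d [ 0.1948 -0.0294  0.0015] roll -7.98
[-0.0821  0.6439 -3.1258]
```

Emit:
step_arm(commands=[{"dx": 0.05, "dy": -0.007, "dz": 0, "roll": -2, "fingers": 1}, {"dx": 0.1, "dy": -0.015, "dz": 0, "roll": -4, "fingers": 1}, {"dx": 0.15, "dy": -0.022, "dz": 0, "roll": -6, "fingers": 1}, {"dx": 0.19, "dy": -0.029, "dz": 0, "roll": -8, "fingers": 1}, {"dx": 0.195, "dy": -0.0295, "dz": 0, "roll": -8, "fingers": 1}, {"dx": 0.195, "dy": -0.0295, "dz": 0, "roll": -8, "fingers": 1}, {"dx": 0.195, "dy": -0.0295, "dz": 0, "roll": -8, "fingers": 1}], squeeze=40)

```text
time: 15.22
tool_pos: [0.5577, 0.2449, 0.1723]
tcp_rot: [-2.282, -2.159, 0.003]
wrist_force: [0.0, 0.3, -2.0]
width: 0.456
grip_force: 45.6
```

```bash
python3 - <<'E'
from h import *
go(.5583,.2461,.0515); print(read_state()["wrist_force"])
p,d=read_camera("top");q,e=read_camera("scene")
u=proj("scene",[.56,.246,.1])[0].astype(int);v=proj("top",[.55,.15,.1])[0].astype(int)
cv2.imwrite("pics/s6.png",cv2.resize(np.hstack([q[u[1]-60:u[1]+60,u[0]-60:u[0]+90],p[v[1]-60:v[1]+60,v[0]-75:v[0]+25]]),None,fx=3,fy=3))
E
```

```text
t=15.22 pos [0.5577 0.2449 0.1723] yaw -3.19 tilt 0.11 w 0.456 grip 45.6 -> d [0.0014 0.0007 0.1208] roll -0.05
[ 0.0308  0.3333 -1.9687]
```

View pics/s6.png

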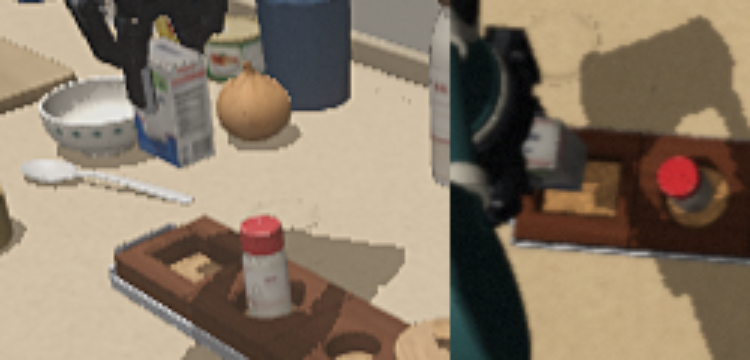

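The carton is upright, squared up, above the rectangular well. I'll insert it.

Emit:
step_arm(commands=[{"dx": 0.001, "dy": 0.0005, "dz": 0.04, "roll": 0, "fingers": 1}, {"dx": 0.001, "dy": 0.0005, "dz": 0.075, "roll": 0, "fingers": 1}, {"dx": 0.001, "dy": 0.0005, "dz": 0.095, "roll": 0, "fingers": 1}, {"dx": 0.001, "dy": 0.0005, "dz": 0.103, "roll": 0, "fingers": 1}, {"dx": 0.001, "dy": 0.0005, "dz": 0.109, "roll": 0, "fingers": 1}, {"dx": 0.001, "dy": 0.0005, "dz": 0.115, "roll": 0, "fingers": 1}, {"dx": 0.001, "dy": 0.0005, "dz": 0.121, "roll": 0, "fingers": 1}, {"dx": 0.001, "dy": 0.0005, "dz": 0.121, "roll": 0, "fingers": 1}], squeeze=40)

```text
time: 16.32
tool_pos: [0.5585, 0.2471, 0.052]
tcp_rot: [-2.281, -2.16, 0.001]
wrist_force: [0.6, -0.1, -1.5]
width: 0.454
grip_force: 45.6
```

```bash
python3 - <<'E'
from h import *
go(.5583,.2461,.0506); print(read_state()["wrist_force"])
E
```

```text
t=16.32 pos [0.5585 0.2471 0.052 ] yaw -3.12 tilt 0.03 w 0.454 grip 45.6 -> d [-0.001  -0.0001  0.0014] roll 0.02
[ 0.571  -0.089  -1.5123]
```

Emit:
step_arm(commands=[{"dx": -0.0005, "dy": 0, "dz": 0.002, "roll": 0, "fingers": 1}, {"dx": -0.0005, "dy": 0, "dz": 0.002, "roll": 0, "fingers": 1}, {"dx": -0.0005, "dy": 0, "dz": 0.002, "roll": 0, "fingers": -1}, {"dx": -0.0005, "dy": 0, "dz": 0.002, "roll": 0, "fingers": -1}, {"dx": -0.0005, "dy": 0, "dz": 0.002, "roll": 0, "fingers": -1}, {"dx": -0.0005, "dy": 0, "dz": -0.05, "roll": 0, "fingers": -1}, {"dx": -0.0005, "dy": 0, "dz": -0.1, "roll": 0, "fingers": -1}, {"dx": -0.0005, "dy": 0, "dz": -0.12, "roll": 0, "fingers": -1}], squeeze=40)

```text
time: 17.32
tool_pos: [0.5607, 0.2474, 0.1764]
tcp_rot: [2.279, 2.158, 0.009]
wrist_force: [0.9, 0.1, -0.2]
width: 1.001
grip_force: 0.0
```

```bash
python3 - <<'E'
from h import *
p,d=read_camera("top");W=cloud("top",d)
r=(p[...,2].astype(int)>130)&(p[...,1]<70);r[:190]=0;r[225:]=0;r[:,:180]=0;r[:,230:]=0
w=W[r];print("cap",r.sum(),np.nanmedian(w[:,2]),cv2.minAreaRect(ray("top",np.argwhere(r)[:,::-1],.097)[:,:2].astype(np.float32)))
go(.556,.1505,.17)
E
```

```text
cap 140 0.09685931380907625 ((0.5571385025978088, 0.15204083919525146), (0.02929835021495819, 0.028577342629432678), 3.111642599105835)
t=17.38 pos [0.5614 0.2477 0.1779] yaw -3.13 tilt 0.46 w 1.002 grip 0.0 -> d [-0.0973 -0.0001  0.0076] roll 0.01
```

Emit:
step_arm(commands=[{"dx": -0.05, "dy": 0, "dz": 0, "roll": 0, "fingers": -1}, {"dx": -0.0965, "dy": 0, "dz": 0, "roll": 0, "fingers": -1}, {"dx": -0.0965, "dy": 0, "dz": 0, "roll": 0, "fingers": -1}, {"dx": -0.0965, "dy": 0, "dz": 0, "roll": 0, "fingers": -1}, {"dx": -0.0965, "dy": 0, "dz": 0, "roll": 0, "fingers": -1}], squeeze=30)

```text
time: 18.0
tool_pos: [0.5532, 0.1511, 0.1716]
tcp_rot: [-2.28, -2.161, 0.001]
wrist_force: [-0.7, 0.9, -1.3]
width: 0.998
grip_force: 0.0
```

```bash
python3 - <<'E'
from h import *
go(.5565,.1512,.044)
p,d=read_camera("top");W=cloud("top",d);q,e=read_camera("scene");V=cloud("scene",e)
for n,X in(("top",W),("scene",V)):
    c=X.reshape(-1,3);c=c[(abs(c[:,0]-.5583)<.05)&(abs(c[:,1]-.2461)<.05)&(abs(c[:,2]-.095)<.006)]
    if len(c)>30: print(n,"carton top",len(c),np.median(c[:,2]),cv2.minAreaRect(c[:,:2].astype(np.float32)))
E
```

```text
t=18.00 pos [0.5532 0.1511 0.1716] yaw -3.07 tilt 0.05 w 0.998 grip 0.0 -> d [0.0002 0.0034 0.1276] roll 0.07
top carton top 284 0.09404481588906771 ((0.558899462223053, 0.2464054822921753), (0.05488176271319389, 0.03613701090216637), 87.52928161621094)
scene carton top 187 0.09341577358956649 ((0.5596319437026978, 0.24275794625282288), (0.056432150304317474, 0.03761294111609459), 86.3052749633789)
```

The carton is seated: top at z 0.094, centred and square. Next is the shaker.

Emit:
step_arm(commands=[{"dx": 0, "dy": 0.003, "dz": 0.05, "roll": 0, "fingers": -1}, {"dx": 0, "dy": 0.003, "dz": 0.1, "roll": 0, "fingers": -1}, {"dx": 0, "dy": 0.003, "dz": 0.12, "roll": 0, "fingers": -1}, {"dx": 0, "dy": 0.003, "dz": 0.1275, "roll": 0, "fingers": 0}, {"dx": 0, "dy": 0.003, "dz": 0.1275, "roll": 0, "fingers": 1}, {"dx": 0, "dy": 0.003, "dz": 0.1275, "roll": 0, "fingers": 1}, {"dx": 0, "dy": 0.003, "dz": 0.1275, "roll": 0, "fingers": 1}, {"dx": 0, "dy": 0.003, "dz": 0.1275, "roll": 0, "fingers": 1}], squeeze=30)

```text
time: 19.1
tool_pos: [0.558, 0.1505, 0.0467]
tcp_rot: [2.28, 2.159, 0.005]
wrist_force: [-1.0, 0.1, 6.1]
width: 0.404
grip_force: 33.1
```

```bash
python3 -c "
from h import *
go(.5565,.1512,.1)"
```

```text
t=19.10 pos [0.558  0.1505 0.0467] yaw -3.13 tilt 0.21 w 0.404 grip 33.1 -> d [ 0.0007 -0.0014 -0.0533] roll 0.01
```

Emit:
step_arm(commands=[{"dx": 0, "dy": 0, "dz": -0.03, "roll": 0, "fingers": 1}, {"dx": 0, "dy": 0, "dz": -0.06, "roll": 0, "fingers": 1}, {"dx": -0.03, "dy": 0, "dz": -0.07, "roll": 0, "fingers": 1}, {"dx": -0.08, "dy": -0.002, "dz": -0.07, "roll": 0, "fingers": 1}, {"dx": -0.104, "dy": -0.003, "dz": -0.07, "roll": 0, "fingers": 1}, {"dx": -0.104, "dy": -0.003, "dz": -0.07, "roll": 0, "fingers": 1}, {"dx": -0.104, "dy": -0.003, "dz": -0.07, "roll": 0, "fingers": 1}], squeeze=30)

```text
time: 19.98
tool_pos: [0.5476, 0.0467, 0.1146]
tcp_rot: [-2.281, -2.159, -0.0]
wrist_force: [-0.0, -0.2, -1.4]
width: 0.403
grip_force: 32.8
```

```bash
python3 - <<'E'
from h import *
go(.5474,.0464,.046)
q,e=read_camera("scene");V=cloud("scene",e)
u=proj("scene",[.547,.046,.08])[0].astype(int)
cv2.imwrite("pics/s7.png",cv2.resize(q[u[1]-60:u[1]+60,u[0]-75:u[0]+75],None,fx=4,fy=4))
E
```

```text
t=19.98 pos [0.5476 0.0467 0.1146] yaw -3.15 tilt 0.03 w 0.403 grip 32.8 -> d [-0.0004 -0.0001  0.0686] roll -0.01
```

View pics/s7.png

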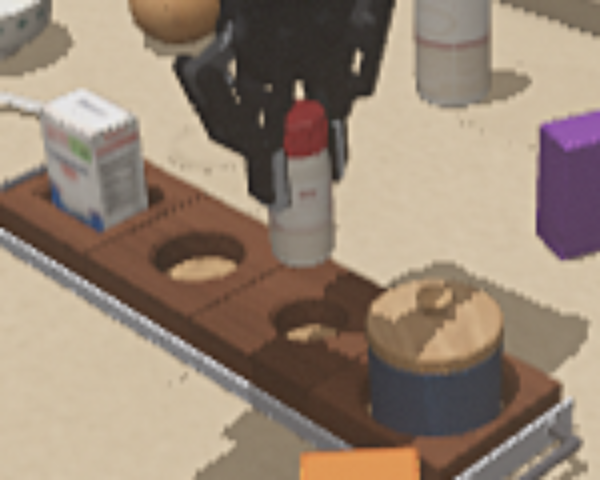

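The shaker is upright over the narrowest well. I'll insert it.

Emit:
step_arm(commands=[{"dx": -0.001, "dy": 0, "dz": 0.025, "roll": 0, "fingers": 1}, {"dx": -0.001, "dy": 0, "dz": 0.04, "roll": 0, "fingers": 1}, {"dx": -0.001, "dy": 0, "dz": 0.047, "roll": 0, "fingers": 1}, {"dx": -0.001, "dy": 0, "dz": 0.053, "roll": 0, "fingers": 1}, {"dx": -0.001, "dy": 0, "dz": 0.059, "roll": 0, "fingers": 1}, {"dx": -0.001, "dy": 0, "dz": 0.065, "roll": 0, "fingers": 1}, {"dx": -0.001, "dy": 0, "dz": 0.068, "roll": 0, "fingers": 1}, {"dx": -0.001, "dy": 0, "dz": 0.068, "roll": 0, "fingers": 1}], squeeze=30)

```text
time: 21.02
tool_pos: [0.5479, 0.0454, 0.0469]
tcp_rot: [2.281, 2.16, 0.0]
wrist_force: [0.3, 0.0, -0.5]
width: 0.403
grip_force: 32.9
```

```bash
python3 - <<'E'
from h import *
go(.5474,.0464,.046); print(read_state()["wrist_force"])
E
```

```text
t=21.02 pos [0.5479 0.0454 0.0469] yaw -3.13 tilt 0.02 w 0.403 grip 32.9 -> d [ 0.001  -0.0006  0.0009] roll 0.01
[ 0.2646  0.0324 -0.5423]
```

Emit:
step_arm(commands=[{"dx": 0.0005, "dy": 0, "dz": 0.001, "roll": 0, "fingers": 1}, {"dx": 0.0005, "dy": 0, "dz": 0.001, "roll": 0, "fingers": -1}, {"dx": 0.0005, "dy": 0, "dz": 0.001, "roll": 0, "fingers": -1}, {"dx": 0.0005, "dy": 0, "dz": 0.001, "roll": 0, "fingers": -1}, {"dx": 0.0005, "dy": 0, "dz": -0.05, "roll": 0, "fingers": -1}, {"dx": 0.0005, "dy": 0, "dz": -0.1, "roll": 0, "fingers": -1}, {"dx": 0.0005, "dy": 0, "dz": -0.13, "roll": 0, "fingers": -1}, {"dx": 0.0005, "dy": 0, "dz": -0.13, "roll": 0, "fingers": -1}], squeeze=40)

```text
time: 22.02
tool_pos: [0.5502, 0.046, 0.1803]
tcp_rot: [2.278, 2.157, 0.008]
wrist_force: [-0.2, 0.2, 0.2]
width: 1.0
grip_force: 0.0
```

```bash
python3 - <<'E'
from h import *
p,d=read_camera("top");W=cloud("top",d);c=W.reshape(-1,3)
c=c[(abs(c[:,0]-.54)<.05)&(abs(c[:,1]+.26)<.05)&(abs(c[:,2]-.113)<.006)]
print("jar",len(c),np.median(c[:,2]),cv2.minAreaRect(c[:,:2].astype(np.float32)),c.mean(0))
go(.5405,-.2585,.18)
E
```

```text
jar 280 0.11274660746313575 ((0.5390292406082153, -0.25831642746925354), (0.043616656213998795, 0.04230897128582001), 89.9580307006836) [ 0.5395 -0.2576  0.1126]
t=22.07 pos [0.5486 0.046  0.1779] yaw -3.13 tilt 0.17 w 0.997 grip 0.0 -> d [-0.3044  0.0085 -0.0021] roll 0.01
```

Emit:
step_arm(commands=[{"dx": -0.06, "dy": 0.002, "dz": 0, "roll": 0, "fingers": -1}, {"dx": -0.12, "dy": 0.004, "dz": 0, "roll": 0, "fingers": -1}, {"dx": -0.18, "dy": 0.006, "dz": 0, "roll": 0, "fingers": -1}, {"dx": -0.24, "dy": 0.008, "dz": 0, "roll": 0, "fingers": -1}, {"dx": -0.3, "dy": 0.0085, "dz": 0, "roll": 0, "fingers": -1}, {"dx": -0.304, "dy": 0.0085, "dz": 0, "roll": 0, "fingers": -1}, {"dx": -0.304, "dy": 0.0085, "dz": 0, "roll": 0, "fingers": -1}, {"dx": -0.304, "dy": 0.0085, "dz": 0, "roll": 0, "fingers": -1}], squeeze=40)

```text
time: 23.08
tool_pos: [0.5392, -0.2564, 0.1756]
tcp_rot: [-2.278, -2.16, 0.0]
wrist_force: [0.2, 1.1, -0.4]
width: 0.998
grip_force: 0.0
```

```bash
python3 - <<'E'
from h import *
go(.54,-.2583,.062)
p,d=read_camera("top");W=cloud("top",d)
r=(p[...,2].astype(int)>110)&(p[...,1]<70);r[:180]=0;r[235:]=0;r[:,210:]=r[:,210:];r[:,270:]=0;r[:,:215]=0
w=W[r];print("cap",r.sum(),np.nanmedian(w[:,2]),cv2.minAreaRect(ray("top",np.argwhere(r)[:,::-1],.097)[:,:2].astype(np.float32)))
E
```

```text
t=23.07 pos [ 0.5392 -0.2564  0.1756] yaw -3.05 tilt 0.13 w 0.998 grip 0.0 -> d [-0.002   0.0011  0.1136] roll 0.09
cap 149 0.09668865900540519 ((0.5477712750434875, 0.04569663852453232), (0.02886960841715336, 0.031023802235722542), 1.416648268699646)
```

The shaker is seated too: cap at z 0.097, centred. I'll take the jar and carry it to its well.

Emit:
step_arm(commands=[{"dx": -0.002, "dy": 0.001, "dz": 0.05, "roll": 0, "fingers": -1}, {"dx": -0.002, "dy": 0.001, "dz": 0.09, "roll": 0, "fingers": -1}, {"dx": -0.002, "dy": 0.001, "dz": 0.107, "roll": 0, "fingers": -1}, {"dx": -0.002, "dy": 0.001, "dz": 0.1135, "roll": 0, "fingers": 0}, {"dx": -0.002, "dy": 0.001, "dz": 0.1135, "roll": 0, "fingers": 1}, {"dx": -0.002, "dy": 0.001, "dz": 0.1135, "roll": 0, "fingers": 1}, {"dx": -0.002, "dy": 0.001, "dz": 0.1135, "roll": 0, "fingers": 1}, {"dx": -0.002, "dy": 0.001, "dz": 0.1135, "roll": 0, "fingers": 1}], squeeze=40)

```text
time: 24.12
tool_pos: [0.5416, -0.2607, 0.0647]
tcp_rot: [2.28, 2.158, 0.002]
wrist_force: [0.1, -0.8, 3.3]
width: 0.542
grip_force: 42.0
```

```bash
python3 -c "
from h import *
go(.5529,.1462,.18)"
```

```text
t=24.12 pos [ 0.5416 -0.2607  0.0647] yaw -3.14 tilt 0.15 w 0.542 grip 42.0 -> d [ 0.4068 -0.0106 -0.1157] roll 0.00
```

Emit:
step_arm(commands=[{"dx": 0, "dy": 0, "dz": -0.04, "roll": 0, "fingers": 1}, {"dx": 0, "dy": 0, "dz": -0.09, "roll": 0, "fingers": 1}, {"dx": 0, "dy": 0, "dz": -0.12, "roll": 0, "fingers": 1}, {"dx": 0.03, "dy": 0, "dz": -0.12, "roll": 0, "fingers": 1}, {"dx": 0.08, "dy": -0.002, "dz": -0.12, "roll": 0, "fingers": 1}, {"dx": 0.13, "dy": -0.005, "dz": -0.12, "roll": 0, "fingers": 1}, {"dx": 0.18, "dy": -0.008, "dz": -0.12, "roll": 0, "fingers": 1}, {"dx": 0.23, "dy": -0.009, "dz": -0.12, "roll": 0, "fingers": 1}], squeeze=40)

```text
time: 25.12
tool_pos: [0.5435, -0.0286, 0.1831]
tcp_rot: [-2.282, -2.159, 0.0]
wrist_force: [0.6, -0.3, -0.9]
width: 0.542
grip_force: 42.1
```

```bash
python3 -c "
from h import *
go(.5529,.1462,.18)"
```

```text
t=25.12 pos [ 0.5435 -0.0286  0.1831] yaw -3.15 tilt 0.01 w 0.542 grip 42.1 -> d [ 0.175  -0.0002  0.0031] roll -0.01
```

Emit:
step_arm(commands=[{"dx": 0.06, "dy": 0, "dz": 0, "roll": 0, "fingers": 1}, {"dx": 0.12, "dy": 0, "dz": 0, "roll": 0, "fingers": 1}, {"dx": 0.165, "dy": 0, "dz": 0, "roll": 0, "fingers": 1}, {"dx": 0.173, "dy": 0, "dz": 0, "roll": 0, "fingers": 1}, {"dx": 0.173, "dy": 0, "dz": 0, "roll": 0, "fingers": 1}, {"dx": 0.173, "dy": 0, "dz": 0.03, "roll": 0, "fingers": 1}, {"dx": 0.173, "dy": 0, "dz": 0.06, "roll": 0, "fingers": 1}, {"dx": 0.173, "dy": 0, "dz": 0.06, "roll": 0, "fingers": 1}], squeeze=40)

```text
time: 26.12
tool_pos: [0.5508, 0.1405, 0.1203]
tcp_rot: [-2.281, -2.156, 0.01]
wrist_force: [-0.7, -0.5, -1.8]
width: 0.54
grip_force: 42.2
```

```bash
python3 - <<'E'
from h import *
go(.5529,.1442,.0535)
q,e=read_camera("scene")
u=proj("scene",[.553,.146,.08])[0].astype(int)
cv2.imwrite("pics/s8.png",cv2.resize(q[u[1]-60:u[1]+60,u[0]-75:u[0]+75],None,fx=4,fy=4))
E
```

```text
t=26.12 pos [0.5508 0.1405 0.1203] yaw -3.23 tilt 0.40 w 0.540 grip 42.2 -> d [0.0039 0.0023 0.0668] roll -0.09
```

View pics/s8.png

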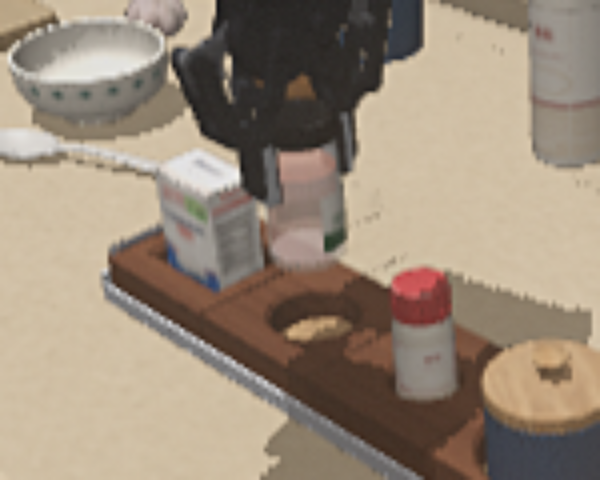

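The jar is upright, heading over its well. I'll settle, then correct.

Emit:
step_arm(commands=[{"dx": 0.002, "dy": 0.001, "dz": 0.015, "roll": 0, "fingers": 1}, {"dx": 0.002, "dy": 0.001, "dz": 0.015, "roll": 0, "fingers": 1}, {"dx": 0.002, "dy": 0.001, "dz": 0.015, "roll": 0, "fingers": 1}, {"dx": 0.002, "dy": 0.001, "dz": 0.015, "roll": 0, "fingers": 1}], squeeze=40)

```text
time: 26.68
tool_pos: [0.5551, 0.1448, 0.1089]
tcp_rot: [2.281, 2.16, 0.001]
wrist_force: [-0.2, -0.2, -1.0]
width: 0.544
grip_force: 42.2
```

```bash
python3 - <<'E'
from h import *
go(.5529,.1442,.0535)
E
```

```text
t=26.68 pos [0.5551 0.1448 0.1089] yaw -3.12 tilt 0.06 w 0.544 grip 42.2 -> d [-0.0008 -0.0022  0.0554] roll 0.02
```

Emit:
step_arm(commands=[{"dx": -0.0005, "dy": -0.002, "dz": 0.015, "roll": 0, "fingers": 1}, {"dx": -0.0005, "dy": -0.002, "dz": 0.025, "roll": 0, "fingers": 1}, {"dx": -0.0005, "dy": -0.002, "dz": 0.032, "roll": 0, "fingers": 1}, {"dx": -0.0005, "dy": -0.002, "dz": 0.038, "roll": 0, "fingers": 1}, {"dx": -0.0005, "dy": -0.002, "dz": 0.044, "roll": 0, "fingers": 1}, {"dx": -0.0005, "dy": -0.002, "dz": 0.05, "roll": 0, "fingers": 1}, {"dx": -0.0005, "dy": -0.002, "dz": 0.056, "roll": 0, "fingers": 1}, {"dx": -0.0005, "dy": -0.002, "dz": 0.056, "roll": 0, "fingers": 1}], squeeze=40)

```text
time: 27.68
tool_pos: [0.5527, 0.1444, 0.0525]
tcp_rot: [2.281, 2.16, 0.0]
wrist_force: [-2.4, -0.2, 0.9]
width: 0.542
grip_force: 41.0
```

```bash
python3 - <<'E'
from h import *
go(.5529,.1442,.0527);print(read_state()["wrist_force"])
E
```

```text
t=27.68 pos [0.5527 0.1444 0.0525] yaw -3.12 tilt 0.01 w 0.542 grip 41.0 -> d [-0.0002  0.0002 -0.0002] roll 0.02
[-2.4177 -0.2359  0.8859]
```

On the floor. I'll release, rise, and back away for a clear check.

Emit:
step_arm(commands=[{"dx": 0, "dy": 0, "dz": 0, "roll": 0, "fingers": -1}, {"dx": 0, "dy": 0, "dz": 0, "roll": 0, "fingers": -1}, {"dx": 0, "dy": 0, "dz": 0, "roll": 0, "fingers": -1}, {"dx": 0, "dy": 0, "dz": -0.05, "roll": 0, "fingers": -1}, {"dx": 0, "dy": 0, "dz": -0.1, "roll": 0, "fingers": -1}, {"dx": 0, "dy": 0, "dz": -0.15, "roll": 0, "fingers": -1}, {"dx": -0.06, "dy": 0, "dz": -0.16, "roll": 0, "fingers": -1}, {"dx": -0.12, "dy": 0, "dz": -0.16, "roll": 0, "fingers": -1}], squeeze=40)

```text
time: 28.68
tool_pos: [0.5474, 0.0238, 0.2148]
tcp_rot: [2.276, 2.161, 0.005]
wrist_force: [0.6, -0.9, -0.1]
width: 1.002
grip_force: 0.0
```

Emit:
step_arm(commands=[{"dx": -0.06, "dy": 0, "dz": 0, "roll": 0, "fingers": -1}, {"dx": -0.12, "dy": 0, "dz": 0, "roll": 0, "fingers": -1}, {"dx": -0.18, "dy": 0, "dz": 0, "roll": 0, "fingers": -1}, {"dx": -0.24, "dy": 0, "dz": 0, "roll": 0, "fingers": -1}, {"dx": -0.28, "dy": 0, "dz": 0, "roll": 0, "fingers": -1}, {"dx": -0.28, "dy": 0, "dz": 0, "roll": 0, "fingers": -1}, {"dx": -0.28, "dy": 0, "dz": 0, "roll": 0, "fingers": -1}], squeeze=40)

```text
time: 29.55
tool_pos: [0.5306, -0.2547, 0.212]
tcp_rot: [-2.281, -2.159, -0.0]
wrist_force: [0.0, 0.1, -0.0]
width: 0.999
grip_force: 0.0
```

```bash
python3 - <<'E'
from h import *
p,d=read_camera("top");W=cloud("top",d).reshape(-1,3)
for n,x,y,z in(("canister lid",.5419,-.0535,.081),("shaker",.5474,.0464,.097),("jar",.5529,.1462,.101),("carton",.5583,.2461,.095)):
    c=W[(abs(W[:,0]-x)<.05)&(abs(W[:,1]-y)<.048)&(abs(W[:,2]-z)<.007)]
    r=cv2.minAreaRect(c[:,:2].astype(np.float32));print(n,len(c),np.median(c[:,2])-z,np.array(r[0])-[x,y],r[1])
q,e=read_camera("scene")
cv2.imwrite("pics/end.png",cv2.resize(np.hstack([p[170:260,120:320],q[120:260,130:300][:90] if 0 else cv2.resize(q[120:250,130:300],(118,90))]),None,fx=2.4,fy=2.4))
print(read_state()["time"],read_state()["tool_pos"])
E
```

```text
canister lid 663 0.000204047155586487 [0.0002 0.0004] (0.07215031236410141, 0.0705074742436409)
shaker 156 8.187824626768037e-05 [-0.0004 -0.0008] (0.031897395849227905, 0.03092203289270401)
jar 269 -1.0721493438892171e-06 [-0.0008 -0.0009] (0.043018240481615067, 0.040483780205249786)
carton 354 -0.00091027596947027 [ 0.0007 -0.0003] (0.055449504405260086, 0.03684938699007034)
29.65 [ 0.5309 -0.2538  0.2122]
```

View pics/end.png

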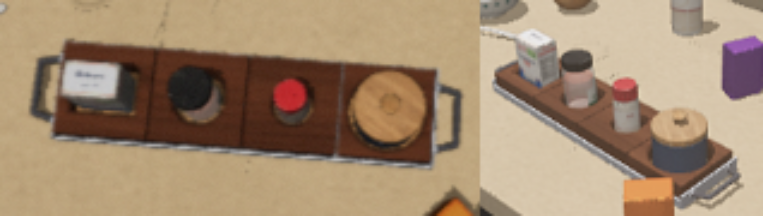

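All four stand upright in their own wells, within 1–2 mm in height and position, and the robot is clear. I'm handing in.

```bash
python3 -c "
from workcell import *
print(finish_job())"
```

```text
the job is handed in; nothing more can be done
None
```

I handed the job in at about 30 s: the carton, jar, shaker and canister each stand upright in their own wells, measuring within about 1 mm of the well centres and seated heights.

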